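# Make the slicer safe for cleaning: hang its scrap bin, then lock its hidden knife slide

### The job

Get the vegetable slicer ready for cleaning. First hang the scrap bin on the rail at the slicer's front, lip hooked over the rail near its middle, and let go; then take the collared lock pin from the wooden rack, put it down through the slot in the slicer's cover, feel along the hidden slide for its hole and push the pin fully home, so the collar sits on the cover, and let go. Leave the bin hanging and everything else where it stands.

Things in the scene. Friction and masses are not known exactly. Their poses are not given: they have to be found in the camera images.
- slicer: counter-top vegetable slicer, fixed: steel box 150 (x) x 320 (y) x 120 high, grey motor housing 102 high behind it out to x = +175. Origin: centre of the box's footprint on the table; -x is its front, with the bin rail; z up. Its top is a flat cover, bare but for a black feed ring, 50 across, 12 high, at x = +35, y = +125.
- slicer_face (a point): point under the slot's middle on the unseen face of the knife slide: flat, level, 70 above the table, under the whole slot. It has one rectangular hole, 21 across the slot, 16 along it, 35 deep, open to a floor at height 32, on the slot's centre line; its centre may lie anywhere from y = -45 to +45 along the slot and is not reported: feel for it. The slide is rigid and does not move.
- slicer_slot (a point): middle of the slot in the slicer's cover, at the cover's top (height 120). The slot is 18 wide (slicer x) and 110 long (slicer y, -55 to +55), square-edged, walls 35 deep; the slide's face is 50 below this point. Axes as the slicer's.
- slicer_rail (a point): middle of the top edge of the bin rail: an upright steel plate 4 thick (x), 200 long (y), top edge at height 95, lower edge at 20, standing in front of the slicer with a 23 clear gap behind it (brackets in the gap at y = +-95, up to height 46). Axes as the slicer's.
- scrap_bin: open steel scrap bin, 85 (x) x 110 (y) x 70 high, wall 4, about 0.25 kg. Origin: centre of its underside. On its +x side (back) a lip 90 long (y) runs out 18 at height 66 to 70 and turns down to height 48: flange 4 thick, gap between it and the back wall 14. Hung on the rail, the bin's +x points like the slicer's +x and its underside is 29 above the table.
- bin_handle (a point): centre of the bin's fixed bridge handle: a bar 85 long along the bin's x, 12 wide (y), 14 high, its centre 91 above the bin's underside; take it from above, fingers closing along the bin's y. 14 free below the bar and the open bin under that.
- bin_lip (a point): underside of the lip, mid-length, middle of the 14 gap: 49.5 to the +x of the bin's origin, 66 up. Hung, it lies on the rail's top edge, up to 5 off it in x.
- lock_pin: steel lock pin standing tip down in one of the rack's two holes, 0.12 kg, 136 long: shaft 12 across and 80 long with a bevelled tip, then a collar 30 across and 6 thick, then a round head 20 across and 50 long. It is the rod WITH the collar. Origin at its tip, z up along it.
- pin_tip (a point): tip of the lock pin (its origin), centre of the end. Standing in the rack it is 10 above the table. With the pin fully home in the slide (collar down on the cover) it is 40 above the table; resting on the slide's face it is 70 above the table.
- pin_head (a point): middle of the pin's round head, 111 above the tip: the place to grip, from above, from any side.
- pin_rack: fixed wooden rack block 60 (x) x 140 (y) x 50 high, origin at its underside's centre; two round holes 14 across and 40 deep at y = -35 and +35. Lock pin and plain rod stand one in each, either way round; grip across the row (along x) to clear the neighbour.
- sauce: bystander: amber sauce bottle, 56 across, 120 high. Origin at its underside.
- cup: bystander: white cup, 72 across, 70 high. Origin at its underside.
- scraper: bystander: flat steel dough scraper with a wooden grip, about 85 x 110, 20 high. Origin at its underside.
- jar: bystander: glass spice jar with a black lid, 56 across, 70 high. Origin at its underside.
- plain_rod: bystander: plain steel rod standing in the rack's other hole: shaft 12 across and 90 long like the lock pin's, but NO collar, and a small head 18 across, 14 high; not the lock pin. Origin at its underside.

How it is judged:
By the outcome, as a careful person would: the job done as asked, in the order asked, and still so for the second after the job is handed in, with the robot touching nothing.
It also fails if it takes over 69 s, if anything falls off the work surface, if the arm or the gripper's body presses on something with over 40 N, if the wrist force passes 120 N, or if a joint passes its speed limit or range.

### The arm

A 6-joint arm with a two-finger parallel gripper is mounted at the origin on the work surface. World frame = base frame: x ahead of the robot, y to its left, z up, the work surface at z = 0. Lengths are in m, angles in rad, forces in N, time in s.
With the tool pointing down it reaches from about 0.35 to 0.95 m from the base axis. Payload 17.4 kg.
Tool frame: the origin (TCP) lies midway between the tips of the shut fingers; the grasp point (between the pads) lies 19 mm behind it; z points along the fingers, y is the line along which they close (so a half turn about z gives the same grasp; the last joint's range is limited). The gripper opens to 93 mm and grips with 3 to 60 N. Pads are 15 mm wide; open, the fingers measure 128 mm over their backs; the gripper's body (75 mm by 188 mm) begins 65 mm behind the grasp point.
Start: joints at [-1.343, 0.116, 1.442, -0, 1.584, -0.038], TCP at [0.177, -0.651, 0.219] pointing down, gripper open.
Joint ranges: [-2.83, 2.83], [-0.83, 2.19], [0.07, 2.5], [-1.14, 4.28], [0.01, 3], [-2.97, 2.97]. Speed limits (rad/s): [1.89, 1.89, 2.22, 3.14, 3.14, 3.14].

### API

Orientations are given as a unit quaternion [w, x, y, z].
In Python, from workcell import telemetry, imaging, job gives the robot as it stands.
- The arm moves only by the tool carry_out, never from a script. Its argument "series" is a list of rows, each an object with "jaw": the opening, from 0 (shut) to 1 (fully open); "dp": the shift along the world's x, y, z in m, a list of three; "spin": the turn about the world's z in rad. In form: [{"jaw": jaw, "dp": [dx, dy, dz], "spin": spin}, ...]. A call has 1 to 12 rows; each row is the pose to reach, as a shift and turn from the pose commanded when the call began; what a row does not reach only later rows make up. A row lasts 1/12 s, in which the tool goes at most 41.7 mm and 7.16 degrees, less where a joint would pass 70% of its speed; a pose out of reach is approached as far as the arm can. A call with a gripper value outside its range is refused whole. The fingers move at their own pace and stop on an object; "newtons" is the grip in N (left out, the last holds). Time passes only in rows, so rows that repeat a pose let the fingers close. It gives the time, the measured TCP pose, the force, the opening and the grip force at its end, in the units of the state.
- telemetry.get_obs(): the state, without advancing time (a new reading comes with each control period).
- imaging.get_image(name): name is "side" or "top"; returns a dict with "image" (384x512x3 uint8, red, green, blue), "intrinsics" (3x3 intrinsics, pixels), "cam_to_world" (4x4, takes a point from camera to world coordinates). Camera axes: x right, y down, z forward; pixel columns grow to the right and rows downward; lengths in m; the calibration is good to about 2 mm. A picture is of the moment at which its call begins. There is no depth.
- job.finish_job(): hands the job in; it is judged then, once.
The state is a dict: "time": time; "joints": joint angles; "qvel": joint speeds; "tau": joint torques, N m; "eef_pos": TCP position; "eef_rot": TCP orientation; "force": force on the tool from outside, world axes, zero at the start; "ft_torque": the same for the moment, N m; "gripper_width": opening from 0.0 (shut) to 1.0 (fully open); "finger_force": force on a finger pad.
Only numpy, scipy, OpenCV 4.12 (cv2) and the standard library are available. Lean on these libraries where they do the work, as an engineer would, in place of code of your own. Each camera call takes 0.05 s, during which the arm holds its last target. There are 200 camera calls.

## Working session

There is one attempt and no reset: what is moved stays moved. The work goes in short steps, Python scripts to look and compute and a tool call to move; the robot and the scene stay as the last step left them, time stands still between calls to the robot, and variables do not carry over. Pictures are saved under pics/ and viewed, at most 10 in all, crops included, and the job is handed in when it is done.

Besides the shell and the picture viewer there is one more tool, called after "Call:" as name([rows], argument=value, ...), one row to a line, values as JSON. carry_out: Moves the arm, as the interface text tells. Its arguments: {"type":"object","properties":{"series":{"type":"array","items":{"type":"object","properties":{"jaw":{"type":"number"},"dp":{"type":"array","items":{"type":"number"}},"spin":{"type":"number"}}}},"newtons":{"type":"number"}},"required":["series"]}

```bash
mkdir -p pics; cat > h.py <<'E'
import numpy as np, cv2
from workcell import telemetry, imaging, job
def grab(n,f):
    d=imaging.get_image(n); cv2.imwrite(f'pics/{f}.png',d['image'][:,:,::-1]); np.savez(f'pics/{f}.npz',K=d['intrinsics'],T=d['cam_to_world']); return d
def ray(f,u,v):
    z=np.load(f'pics/{f}.npz'); d=z['T'][:3,:3]@np.linalg.solve(z['K'],[u,v,1.]); return z['T'][:3,3],d
def onz(f,u,v,h):
    o,d=ray(f,u,v); return o+d*(h-o[2])/d[2]
def proj(f,p):
    z=np.load(f'pics/{f}.npz'); c=np.linalg.inv(z['T'])@np.append(p,1); q=z['K']@c[:3]; return q[:2]/q[2]
E
python3 - <<'E'
from h import *
for n in ('top','side'):
    d=grab(n,n+'0'); print(n,d['intrinsics'].round(1).tolist(),d['cam_to_world'].round(3).tolist())
a=[cv2.imread(f'pics/{n}0.png') for n in('top','side')]
for n,i in zip(('top','side'),a): cv2.imwrite(f'pics/{n}0b.png',cv2.resize(i,(800,600),interpolation=cv2.INTER_CUBIC))
o=telemetry.get_obs(); print(o)
E
```

```text
top [[495.0, 0.0, 252.2], [0.0, 495.0, 187.6], [0.0, 0.0, 1.0]] [[-0.018, -0.981, 0.195, 0.191], [-1.0, 0.016, -0.008, -0.002], [0.005, -0.195, -0.981, 1.805], [0.0, 0.0, 0.0, 1.0]]
side [[363.7, 0.0, 252.2], [0.0, 363.7, 189.2], [0.0, 0.0, 1.0]] [[-0.908, -0.275, 0.318, 0.175], [-0.42, 0.565, -0.711, 0.774], [0.016, -0.778, -0.628, 0.766], [0.0, 0.0, 0.0, 1.0]]
{'time': 0.1, 'joints': array([-1.34280094e+00,  1.16411175e-01,  1.44214263e+00,  1.11822274e-05,
        1.58402943e+00, -3.78063929e-02]), 'qvel': array([ 0.00072332, -0.00139375, -0.00161868,  0.00032663, -0.00057952,
       -0.00057551]), 'tau': array([ 1.53093715e-03, -7.22889447e+01, -6.23864579e+01,  7.82455970e-02,
        2.28003622e-02, -8.91703667e-05]), 'eef_pos': array([ 0.17726214, -0.6511285 ,  0.21803178]), 'eef_rot': array([-4.93584315e-04,  9.91181537e-01,  1.32510057e-01, -4.14631145e-05]), 'force': array([ 0.10234381,  0.63473027, -0.15512787]), 'ft_torque': array([-0.00121271, -0.02534615,  0.01395426]), 'finger_force': 0.0, 'gripper_width': 0.9982287933806993}
```

View pics/top0b.png

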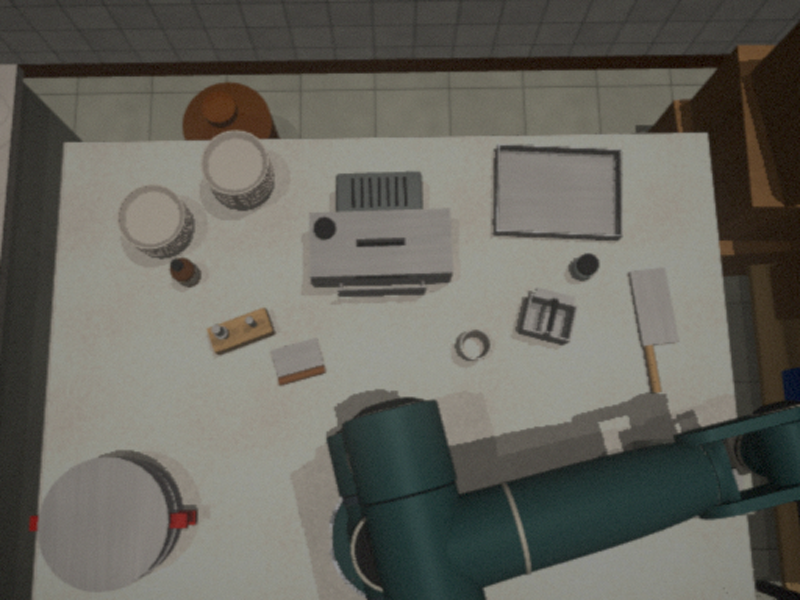

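View pics/side0b.png

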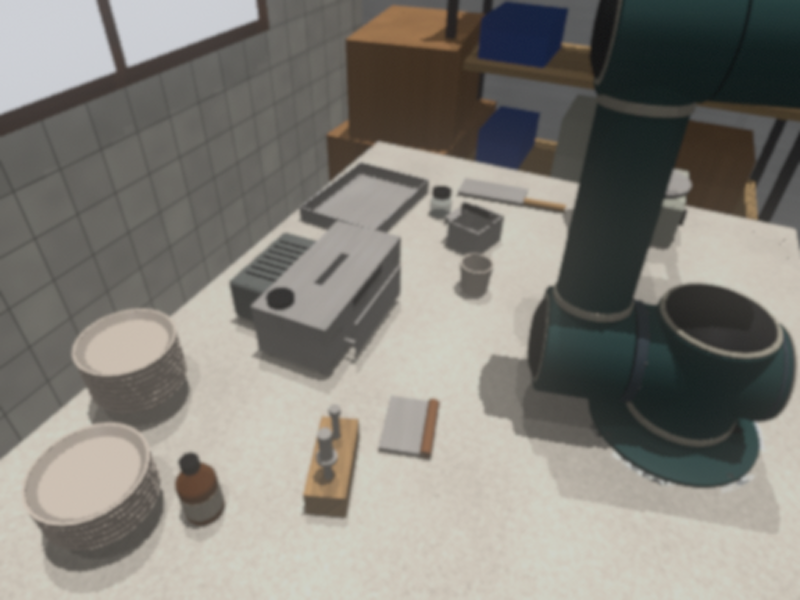

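The top view shows the slicer around (380,245), the rail at (382,290), the bin at (547,318) with its handle running vertically, and the rack at (240,330) with the collared pin at its left hole (220,330). In the side view the nearer rod, at (325,440), has the collar. I'll zoom in to measure.

```bash
python3 - <<'E'
from h import *
t=cv2.imread('pics/top0.png'); s=cv2.imread('pics/side0.png')
def c(i,x,y,w,h,k): return cv2.resize(i[y:y+h,x:x+w],None,fx=k,fy=k,interpolation=cv2.INTER_CUBIC)
M=np.zeros((600,800,3),np.uint8)
def put(i,x,y): M[y:y+i.shape[0],x:x+i.shape[1]]=i
put(c(t,190,100,110,100,4),0,0)
put(c(t,325,180,50,45,7),450,0)
put(c(t,128,192,52,38,5),0,405)
put(c(s,190,250,50,84,3),270,405-60+0+0 if 0 else 403-60+0) if 0 else None
put(c(s,195,255,36,40,6),450,330)
put(c(s,275,120,60,48,3),270,410)
cv2.imwrite('pics/m1.png',M)
E
```

```text
(no output)
```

View pics/m1.png

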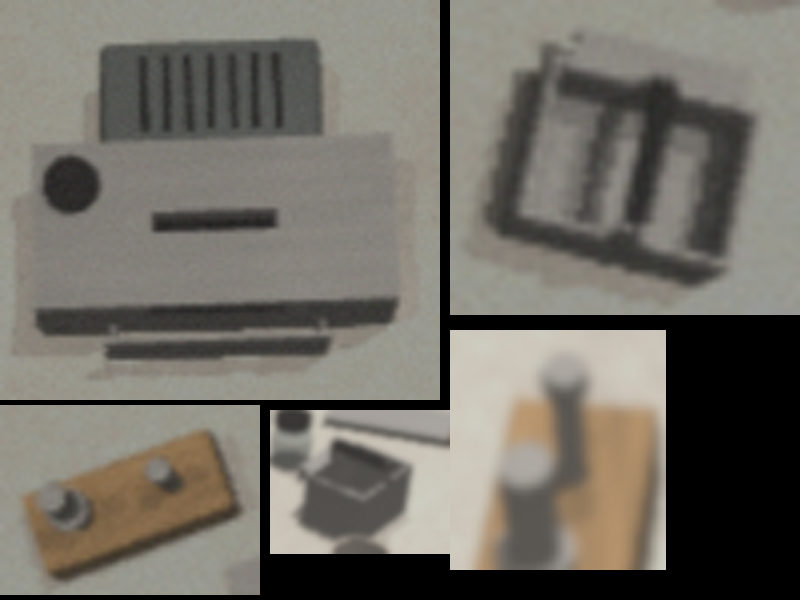

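The mosaic shows the slicer cover (33,143)–(398,298), the slot (152–277, 208–230), the bin with its lip towards the slicer and its handle from (660,85) to (628,235), and the collar on the left rod at (63,505). Now I'll turn these into positions.

```bash
python3 - <<'E'
from h import *
np.set_printoptions(precision=4,suppress=True)
def T(px,x0,y0,k,h): return [onz('top0',x0+(u+.5)/k-.5,y0+(v+.5)/k-.5,h)[:2] for u,v in px]
# cover
P=np.array(T([(33,143),(393,133),(398,298),(36,310)],190,100,4,.12)); print('cover',P,'ctr',P.mean(0))
print(np.linalg.norm(P-np.roll(P,-1,0),axis=1))
e=(P[0]+P[3]-P[1]-P[2]); print('slicer yaw',np.degrees(np.arctan2(-e[0],e[1])))
t=cv2.imread('pics/top0.png'); 
g=cv2.cvtColor(t,6)
G=cv2.resize(g[100:200,190:300],None,fx=4,fy=4,interpolation=cv2.INTER_CUBIC)
m=(G<75).astype(np.uint8)
cs,_=cv2.findContours(m,0,2)
for c in cs:
    if cv2.contourArea(c)>800:
        r=cv2.minAreaRect(c); print(r, onz('top0',190+(r[0][0]+.5)/4-.5,100+(r[0][1]+.5)/4-.5,.12))
        if abs(r[0][1]-220)<15:
            b=np.array(T(cv2.boxPoints(r),190,100,4,.12)); print('slot box',b)
print('rail', T([(105,345),(330,338)],190,100,4,.095))
# bin
print('rim FL,FR,BR,BL', T([(493,230),(727,262),(755,113),(548,70)],325-450/7,180,7,.07))
print('lip', T([(575,38),(750,75)],325-450/7,180,7,.07))
H=np.array(T([(660,85),(628,235)],325-450/7,180,7,.098)); print('handle',H,H.mean(0))
print('pinhead L/R', T([(52,496),(158,469)],128,192-405/5,5,.145))
# pin: top of head at .146
print('lock head top', T([(52,496)],128,192-405/5,5,.146),'plain top',T([(158,467)],128,192-81,5,.114))
print('rack corners', T([(25,495),(207,432),(238,512),(60,577)],128,192-81,5,.05))
print('collar',T([(66,508)],128,111,5,.096))
for nm,z,(u,v) in [('lock',.146,(195+(525-450)/6,255+(462-330)/6)),('plain',.114,(195+(565-450)/6,255+(370-330)/6))]: print(nm,onz('side0',u,v,z))
E
```

```text
cover [[ 0.7183  0.1733]
 [ 0.7223 -0.146 ]
 [ 0.5722 -0.1455]
 [ 0.5667  0.1701]] ctr [0.6449 0.013 ]
[0.3193 0.1501 0.3157 0.1516]
slicer yaw 0.8554330964247007
((217.06362915039062, 348.5522766113281), (15.085771560668945, 218.3601531982422), 88.22395324707031) [0.5298 0.013  0.12  ]
((216.119140625, 316.9889831542969), (25.376754760742188, 356.4979248046875), 88.2901840209961) [0.5579 0.0134 0.12  ]
((214.34158325195312, 220.6913299560547), (17.544422149658203, 121.12515258789062), 88.2901840209961) [0.6445 0.0137 0.12  ]
slot box [[ 0.6517  0.0671]
 [ 0.6533 -0.0395]
 [ 0.6373 -0.0396]
 [ 0.6358  0.0667]]
((71.0, 184.5), (55.0, 54.0), 90.0) [0.6796 0.1396 0.12  ]
((143.978271484375, 93.97919464111328), (78.10999298095703, 13.231047630310059), 88.78113555908203) [0.7621 0.0747 0.12  ]
rail [array([0.5397, 0.1118]), array([ 0.5427, -0.0865])]
rim FL,FR,BR,BL [array([ 0.4421, -0.2926]), array([ 0.4237, -0.41  ]), array([ 0.4999, -0.4291]), array([ 0.524 , -0.3247])]
lip [array([ 0.5404, -0.3394]), array([ 0.5196, -0.4278])]
handle [[ 0.51   -0.3754]
 [ 0.4343 -0.355 ]] [ 0.4722 -0.3652]
pinhead L/R [array([0.4513, 0.3723]), array([0.4686, 0.3009])]
lock head top [array([0.4512, 0.372 ])] plain top [array([0.4752, 0.3066])]
rack corners [array([0.4673, 0.413 ]), array([0.5109, 0.2835]), array([0.4524, 0.2605]), array([0.4079, 0.3864])]
collar [array([0.4504, 0.3733])]
lock [0.4505 0.3772 0.146 ]
plain [0.4727 0.3129 0.114 ]
```

Call:
carry_out([
  {"jaw": 0.5, "dp": [0.148, 0.142, 0], "spin": -0.25},
  {"jaw": 0.5, "dp": [0.148, 0.142, 0], "spin": -0.25},
  {"jaw": 0.5, "dp": [0.148, 0.142, 0], "spin": -0.51},
  {"jaw": 0.5, "dp": [0.295, 0.284, 0], "spin": -0.51},
  {"jaw": 0.5, "dp": [0.295, 0.284, 0], "spin": -0.51},
  {"jaw": 0.5, "dp": [0.295, 0.284, -0.03], "spin": -0.51},
  {"jaw": 0.5, "dp": [0.295, 0.284, -0.05], "spin": -0.51},
  {"jaw": 0.5, "dp": [0.295, 0.284, -0.05], "spin": -0.51},
  {"jaw": 0.5, "dp": [0.295, 0.284, -0.05], "spin": -0.51},
  {"jaw": 0.5, "dp": [0.295, 0.284, -0.05], "spin": -0.51},
  {"jaw": 0.5, "dp": [0.295, 0.284, -0.05], "spin": -0.51},
  {"jaw": 0.5, "dp": [0.295, 0.284, -0.05], "spin": -0.51},
], newtons=40)

```text
time: 1.1
eef_pos: [0.4732, -0.3656, 0.1676]
eef_rot: [-0.0, 0.993, -0.12, -0.001]
force: [0.1, 0.1, 0.3]
gripper_width: 0.498
finger_force: 0.0
```

Call:
carry_out([
  {"jaw": 0.5, "dp": [-0.001, -0.001, -0.03], "spin": 0},
  {"jaw": 0.5, "dp": [-0.001, -0.001, -0.06], "spin": 0},
  {"jaw": 0.5, "dp": [-0.001, -0.001, -0.08], "spin": 0},
  {"jaw": 0.5, "dp": [-0.001, -0.001, -0.095], "spin": 0},
  {"jaw": 0.5, "dp": [-0.001, -0.001, -0.095], "spin": 0},
  {"jaw": 0.05, "dp": [-0.001, -0.001, -0.095], "spin": 0},
  {"jaw": 0.05, "dp": [-0.001, -0.001, -0.095], "spin": 0},
  {"jaw": 0.05, "dp": [-0.001, -0.001, -0.095], "spin": 0},
  {"jaw": 0.05, "dp": [-0.001, -0.001, -0.095], "spin": 0},
  {"jaw": 0.05, "dp": [-0.001, -0.001, -0.095], "spin": 0},
  {"jaw": 0.05, "dp": [-0.001, -0.001, -0.095], "spin": 0},
  {"jaw": 0.05, "dp": [-0.001, -0.001, -0.095], "spin": 0},
])

```text
time: 2.1
eef_pos: [0.4713, -0.3683, 0.0738]
eef_rot: [0.0, 0.993, -0.122, 0.0]
force: [-0.1, 0.0, -1.8]
gripper_width: 0.129
finger_force: 40.0
```

Call:
carry_out([
  {"jaw": 0.05, "dp": [0, 0, 0.02], "spin": 0},
  {"jaw": 0.05, "dp": [0, 0, 0.05], "spin": 0},
  {"jaw": 0.05, "dp": [0, 0, 0.08], "spin": 0},
  {"jaw": 0.05, "dp": [0, 0.03, 0.11], "spin": 0.05},
  {"jaw": 0.05, "dp": [0, 0.06, 0.11], "spin": 0.1},
  {"jaw": 0.05, "dp": [0, 0.1, 0.11], "spin": 0.15},
  {"jaw": 0.05, "dp": [0.005, 0.14, 0.11], "spin": 0.2},
  {"jaw": 0.05, "dp": [0.01, 0.18, 0.11], "spin": 0.258},
  {"jaw": 0.05, "dp": [0.01, 0.22, 0.11], "spin": 0.258},
  {"jaw": 0.05, "dp": [0.01, 0.26, 0.11], "spin": 0.258},
  {"jaw": 0.05, "dp": [0.01, 0.3, 0.11], "spin": 0.258},
  {"jaw": 0.05, "dp": [0.01, 0.3, 0.11], "spin": 0.258},
])

```text
time: 3.1
eef_pos: [0.481, -0.063, 0.1837]
eef_rot: [-0.001, 1.0, 0.009, 0.0]
force: [0.2, 0.1, -1.6]
gripper_width: 0.127
finger_force: 40.0
```

Call:
carry_out([
  {"jaw": 0.05, "dp": [0.013, 0.03, 0], "spin": 0},
  {"jaw": 0.05, "dp": [0.013, 0.06, 0], "spin": 0},
  {"jaw": 0.05, "dp": [0.013, 0.08, 0], "spin": 0},
  {"jaw": 0.05, "dp": [0.013, 0.08, 0], "spin": 0},
  {"jaw": 0.05, "dp": [0.013, 0.08, -0.03], "spin": 0},
  {"jaw": 0.05, "dp": [0.013, 0.08, -0.05], "spin": 0},
  {"jaw": 0.05, "dp": [0.013, 0.08, -0.05], "spin": 0},
  {"jaw": 0.05, "dp": [0.013, 0.08, -0.05], "spin": 0},
])

```text
time: 3.77
eef_pos: [0.4939, 0.0114, 0.1333]
eef_rot: [0.0, 1.0, 0.007, -0.001]
force: [-0.4, 0.2, -1.5]
gripper_width: 0.127
finger_force: 40.0
```

```bash
python3 - <<'E'
from h import *
a=grab('top','top1')['image'];b=grab('side','side1')['image']
def c(i,x,y,w,h,k): return cv2.resize(i[y:y+h,x:x+w,::-1],None,fx=k,fy=k,interpolation=cv2.INTER_CUBIC)
M=np.zeros((600,800,3),np.uint8)
M[:400,:440]=c(a,190,130,110,100,4); M[:600,440:]=c(b,150,130,90,150,4)
cv2.imwrite('pics/m2.png',M)
E
```

```text
(no output)
```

View pics/m2.png

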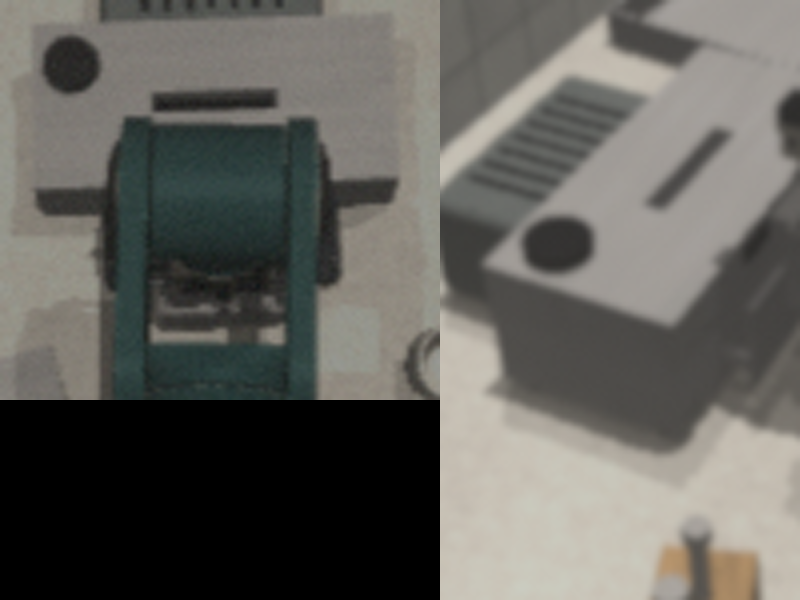

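The top view is blocked by the arm, and the side crop cuts off the bin. I'll crop further right.

```bash
python3 - <<'E'
import cv2
i=cv2.imread('pics/side1.png'); cv2.imwrite('pics/m3.png',cv2.resize(i[130:245,205:335],None,fx=5,fy=5,interpolation=cv2.INTER_CUBIC))
E
```

```text
(no output)
```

View pics/m3.png

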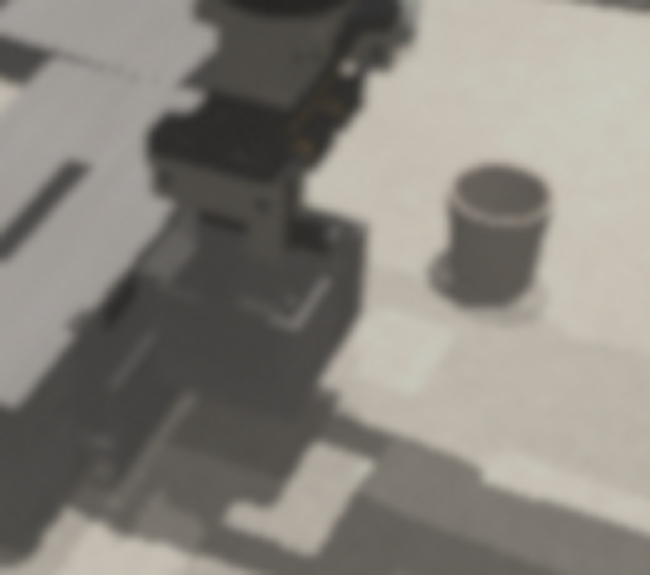

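The side view shows the bin's front +y rim corner at (295,327), the lip end at (148,275) and the rail's top edge from (190,397) to (120,500), so the bin is level above the rail. Checking these numerically.

```bash
python3 - <<'E'
from h import *
f=lambda u,v:(205+(u+.5)/5-.5,130+(v+.5)/5-.5)
print('corner',onz('side1',*f(296,327),.1295),'far front corner',onz('side1',*f(364,226),.1295))
print('lip end',onz('side1',*f(148,275),.1295))
def g(p): u,v=proj('side1',np.array(p)); return ((u+.5-205)*5-.5,(v+.5-130)*5-.5)
print('pred corners',g((.451,.066,.1295)),g((.451,-.044,.1295)),'lip out',g((.5545,.056,.1295)))
for p in [(.543,.112,.095),(.545,.012,.095),(.5445,.06,.095),(.5405,.112,.095),(.570,.172,.12),(.6365,-.041,.12),(.6535,-.041,.12)]: print(p,g(p))
E
```

```text
corner [0.45825652 0.06202475 0.1295    ] far front corner [ 0.45911984 -0.04060238  0.1295    ]
lip end [0.55192417 0.0564567  0.1295    ]
pred corners (np.float64(305.33127501424343), np.float64(334.93484638831455)) (np.float64(378.99026619592104), np.float64(226.52241101062896)) lip out (np.float64(144.3115279364012), np.float64(273.32066318563517))
(0.543, 0.112, 0.095) (np.float64(117.72375587597563), np.float64(383.93113050105933))
(0.545, 0.012, 0.095) (np.float64(193.32046549428537), np.float64(282.24304239814046))
(0.5445, 0.06, 0.095) (np.float64(157.61325537549308), np.float64(329.0884791613297))
(0.5405, 0.112, 0.095) (np.float64(121.72396979201037), np.float64(385.2389604734925))
(0.57, 0.172, 0.12) (np.float64(17.98144054505795), np.float64(401.66314622355594))
(0.6365, -0.041, 0.12) (np.float64(98.2369558378272), np.float64(163.1335152033159))
(0.6535, -0.041, 0.12) (np.float64(74.21428550239082), np.float64(156.29837541321817))
```

Call:
carry_out([
  {"jaw": 0.05, "dp": [0, 0, -0.004], "spin": 0.003},
  {"jaw": 0.05, "dp": [0, 0, -0.008], "spin": 0.003},
  {"jaw": 0.05, "dp": [0, 0, -0.011], "spin": 0.003},
  {"jaw": 0.05, "dp": [0, 0, -0.014], "spin": 0.003},
  {"jaw": 0.05, "dp": [0, 0, -0.016], "spin": 0.003},
  {"jaw": 0.05, "dp": [0, 0, -0.018], "spin": 0.003},
  {"jaw": 0.05, "dp": [0, 0, -0.018], "spin": 0.003},
])

```text
time: 4.45
eef_pos: [0.4941, 0.0117, 0.1152]
eef_rot: [-0.0, 1.0, 0.008, -0.0]
force: [0.1, -0.1, -2.3]
gripper_width: 0.126
finger_force: 40.0
```

Call:
carry_out([
  {"jaw": 0.05, "dp": [0, 0, -0.004], "spin": 0},
  {"jaw": 0.05, "dp": [0, 0, -0.007], "spin": 0},
  {"jaw": 0.05, "dp": [0, 0, -0.009], "spin": 0},
  {"jaw": 0.05, "dp": [0, 0, -0.011], "spin": 0},
  {"jaw": 0.05, "dp": [0, 0, -0.012], "spin": 0},
  {"jaw": 0.05, "dp": [0, 0, -0.013], "spin": 0},
  {"jaw": 0.05, "dp": [0, 0, -0.013], "spin": 0},
])

```text
time: 5.03
eef_pos: [0.4942, 0.0117, 0.1025]
eef_rot: [-0.0, 1.0, 0.008, -0.0]
force: [-0.7, 0.5, -2.7]
gripper_width: 0.124
finger_force: 40.0
```

Call:
carry_out([
  {"jaw": 0.05, "dp": [0, 0, -0.001], "spin": 0},
  {"jaw": 0.05, "dp": [0, 0, -0.001], "spin": 0},
  {"jaw": 0.05, "dp": [0, 0, -0.002], "spin": 0},
  {"jaw": 0.05, "dp": [0, 0, -0.002], "spin": 0},
])

```text
time: 5.37
eef_pos: [0.4944, 0.0117, 0.101]
eef_rot: [-0.0, 1.0, 0.008, 0.0]
force: [-1.5, 0.5, 3.8]
gripper_width: 0.129
finger_force: 40.0
```

Call:
carry_out([
  {"jaw": 0.2, "dp": [0, 0, 0], "spin": 0},
  {"jaw": 0.3, "dp": [0, 0, 0], "spin": 0},
  {"jaw": 0.45, "dp": [0, 0, 0], "spin": 0},
  {"jaw": 0.45, "dp": [0, 0, 0], "spin": 0},
  {"jaw": 0.45, "dp": [0, 0, 0], "spin": 0},
  {"jaw": 0.45, "dp": [0, 0, 0.02], "spin": 0},
  {"jaw": 0.45, "dp": [0, 0, 0.05], "spin": 0},
  {"jaw": 0.45, "dp": [0, 0, 0.09], "spin": 0},
  {"jaw": 0.45, "dp": [0, 0, 0.13], "spin": 0},
  {"jaw": 0.45, "dp": [0, 0, 0.16], "spin": 0},
  {"jaw": 0.45, "dp": [0, 0, 0.16], "spin": 0},
])

```text
time: 6.28
eef_pos: [0.4957, 0.0117, 0.2674]
eef_rot: [0.0, 1.0, 0.008, 0.004]
force: [1.4, 0.4, 0.5]
gripper_width: 0.451
finger_force: 0.0
```

Call:
carry_out([
  {"jaw": 0.5, "dp": [-0.005, 0.035, 0], "spin": 0.12},
  {"jaw": 0.5, "dp": [-0.01, 0.07, 0], "spin": 0.24},
  {"jaw": 0.5, "dp": [-0.015, 0.105, 0], "spin": 0.36},
  {"jaw": 0.5, "dp": [-0.02, 0.14, 0], "spin": 0.48},
  {"jaw": 0.5, "dp": [-0.025, 0.175, 0], "spin": 0.6},
  {"jaw": 0.5, "dp": [-0.03, 0.21, 0], "spin": 0.72},
  {"jaw": 0.5, "dp": [-0.035, 0.245, 0], "spin": 0.84},
  {"jaw": 0.5, "dp": [-0.04, 0.28, 0], "spin": 0.96},
  {"jaw": 0.5, "dp": [-0.043, 0.315, 0], "spin": 1.08},
  {"jaw": 0.5, "dp": [-0.045, 0.34, 0], "spin": 1.2},
  {"jaw": 0.5, "dp": [-0.045, 0.361, 0], "spin": 1.32},
  {"jaw": 0.5, "dp": [-0.045, 0.361, 0], "spin": 1.44},
])

```text
time: 7.28
eef_pos: [0.4486, 0.3757, 0.2593]
eef_rot: [-0.0, 0.743, 0.669, -0.001]
force: [0.2, 0.1, -1.2]
gripper_width: 0.501
finger_force: 0.0
```

Call:
carry_out([
  {"jaw": 0.5, "dp": [0, 0, 0], "spin": 0.12},
  {"jaw": 0.5, "dp": [0, 0, 0], "spin": 0.24},
  {"jaw": 0.5, "dp": [0, 0, 0], "spin": 0.36},
  {"jaw": 0.5, "dp": [0, 0, 0], "spin": 0.445},
  {"jaw": 0.5, "dp": [0, 0, 0], "spin": 0.445},
  {"jaw": 0.5, "dp": [0, 0, 0], "spin": 0.445},
])

```text
time: 7.78
eef_pos: [0.4493, 0.3727, 0.2602]
eef_rot: [-0.0, 0.582, 0.813, -0.0]
force: [-0.4, 0.1, -0.5]
gripper_width: 0.496
finger_force: 0.0
```

```bash
python3 - <<'E'
from h import *
a=grab('top','top2')['image'];b=grab('side','side2')['image']
def c(i,x,y,w,h,k): return cv2.resize(i[y:y+h,x:x+w,::-1],None,fx=k,fy=k,interpolation=cv2.INTER_CUBIC)
M=np.zeros((600,800,3),np.uint8)
M[:400,:440]=c(a,190,130,110,100,4); M[:420,440:]=c(b,205,125,60,70,6)
M[420:600,440:640]=c(b,180,240,50,45,4); M[400:600,:240]=c(a,120,180,60,50,4)
cv2.imwrite('pics/m4.png',M)
E
```

```text
(no output)
```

View pics/m4.png

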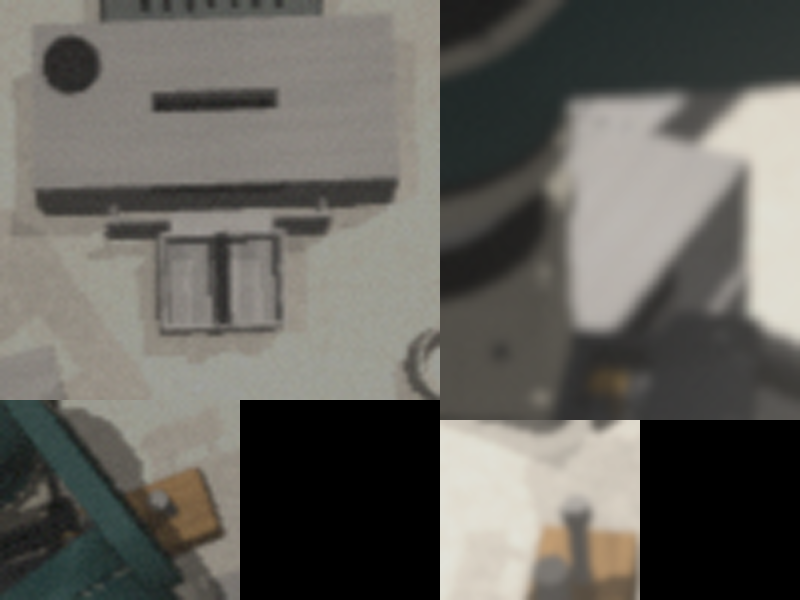

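The bin hangs square and centred on the rail: handle at x=219, rail from 105 to 330. The gripper is over the lock pin.

Call:
carry_out([
  {"jaw": 0.5, "dp": [0.0015, -0.0005, -0.04], "spin": 0},
  {"jaw": 0.5, "dp": [0.0015, -0.0005, -0.08], "spin": 0},
  {"jaw": 0.5, "dp": [0.0015, -0.0005, -0.1], "spin": 0},
  {"jaw": 0.5, "dp": [0.0015, -0.0005, -0.12], "spin": 0},
  {"jaw": 0.5, "dp": [0.0015, -0.0005, -0.14], "spin": 0},
  {"jaw": 0.5, "dp": [0.0015, -0.0005, -0.154], "spin": 0},
  {"jaw": 0.5, "dp": [0.0015, -0.0005, -0.154], "spin": 0},
  {"jaw": 0.5, "dp": [0.0015, -0.0005, -0.154], "spin": 0},
])

```text
time: 8.55
eef_pos: [0.4507, 0.3721, 0.1067]
eef_rot: [-0.0, 0.581, 0.814, -0.0]
force: [0.0, -0.5, 0.6]
gripper_width: 0.499
finger_force: 0.0
```

Call:
carry_out([
  {"jaw": 0.4, "dp": [0, 0, 0], "spin": 0},
  {"jaw": 0.3, "dp": [0, 0, 0], "spin": 0},
  {"jaw": 0.25, "dp": [0, 0, 0], "spin": 0},
  {"jaw": 0.1, "dp": [0, 0, 0], "spin": 0},
  {"jaw": 0.1, "dp": [0, 0, 0], "spin": 0},
  {"jaw": 0.1, "dp": [0, 0, 0], "spin": 0},
  {"jaw": 0.1, "dp": [0, 0, 0], "spin": 0},
], newtons=20)

```text
time: 9.13
eef_pos: [0.4513, 0.3724, 0.1073]
eef_rot: [0.0, 0.581, 0.814, 0.001]
force: [3.9, 2.3, 3.6]
gripper_width: 0.212
finger_force: 19.9
```

Call:
carry_out([
  {"jaw": 0.1, "dp": [0.0005, 0.0005, 0], "spin": 0},
  {"jaw": 0.1, "dp": [0.0005, 0.0005, 0], "spin": 0},
  {"jaw": 0.1, "dp": [0.0005, 0.0005, 0.01], "spin": 0},
  {"jaw": 0.1, "dp": [0.0005, 0.0005, 0.02], "spin": 0},
  {"jaw": 0.1, "dp": [0.0005, 0.0005, 0.04], "spin": 0},
  {"jaw": 0.1, "dp": [0.0005, 0.0005, 0.07], "spin": 0},
  {"jaw": 0.1, "dp": [0.0005, 0.0005, 0.1], "spin": 0},
  {"jaw": 0.1, "dp": [0.0005, 0.0005, 0.13], "spin": 0},
  {"jaw": 0.1, "dp": [0.0005, 0.0005, 0.155], "spin": 0},
  {"jaw": 0.1, "dp": [0.0005, 0.0005, 0.165], "spin": 0},
  {"jaw": 0.1, "dp": [0.0005, 0.0005, 0.165], "spin": 0},
], newtons=55)

```text
time: 10.05
eef_pos: [0.4515, 0.373, 0.2737]
eef_rot: [0.0, 0.581, 0.814, 0.001]
force: [-0.2, -0.6, -0.8]
gripper_width: 0.212
finger_force: 54.9
```

Call:
carry_out([
  {"jaw": 0.1, "dp": [0.016, -0.03, 0], "spin": -0.03},
  {"jaw": 0.1, "dp": [0.032, -0.06, 0], "spin": -0.06},
  {"jaw": 0.1, "dp": [0.05, -0.093, 0], "spin": -0.09},
  {"jaw": 0.1, "dp": [0.068, -0.126, 0], "spin": -0.12},
  {"jaw": 0.1, "dp": [0.086, -0.159, 0], "spin": -0.15},
  {"jaw": 0.1, "dp": [0.104, -0.192, 0], "spin": -0.18},
  {"jaw": 0.1, "dp": [0.122, -0.225, 0], "spin": -0.21},
  {"jaw": 0.1, "dp": [0.14, -0.258, 0], "spin": -0.24},
  {"jaw": 0.1, "dp": [0.158, -0.291, 0], "spin": -0.27},
  {"jaw": 0.1, "dp": [0.172, -0.32, 0], "spin": -0.3},
  {"jaw": 0.1, "dp": [0.183, -0.342, 0], "spin": -0.314},
  {"jaw": 0.1, "dp": [0.193, -0.359, 0], "spin": -0.314},
])

```text
time: 11.05
eef_pos: [0.6443, 0.0115, 0.2686]
eef_rot: [-0.001, 0.702, 0.712, -0.001]
force: [-0.9, -0.0, -1.2]
gripper_width: 0.207
finger_force: 54.9
```

Call:
carry_out([
  {"jaw": 0.1, "dp": [0, 0, -0.01], "spin": 0},
  {"jaw": 0.1, "dp": [0, 0, -0.03], "spin": 0},
  {"jaw": 0.1, "dp": [0, 0, -0.04], "spin": 0},
  {"jaw": 0.1, "dp": [0, 0, -0.04], "spin": 0},
  {"jaw": 0.1, "dp": [0, 0, -0.04], "spin": 0},
])

```text
time: 11.47
eef_pos: [0.6436, 0.0143, 0.2304]
eef_rot: [-0.001, 0.701, 0.713, -0.001]
force: [0.6, 0.6, -0.4]
gripper_width: 0.207
finger_force: 54.9
```

```bash
python3 - <<'E'
from h import *
a=grab('top','top3')['image'];b=grab('side','side3')['image']
def c(i,x,y,w,h,k): return cv2.resize(i[y:y+h,x:x+w,::-1],None,fx=k,fy=k,interpolation=cv2.INTER_CUBIC)
M=np.zeros((600,800,3),np.uint8)
M[:400,:300]=c(a,208,120,75,100,4); M[:540,310:790]=c(b,165,110,80,90,6)
cv2.imwrite('pics/m5.png',M); print(telemetry.get_obs()['eef_pos'])
E
```

```text
[0.64429178 0.0141621  0.2323037 ]
```

View pics/m5.png

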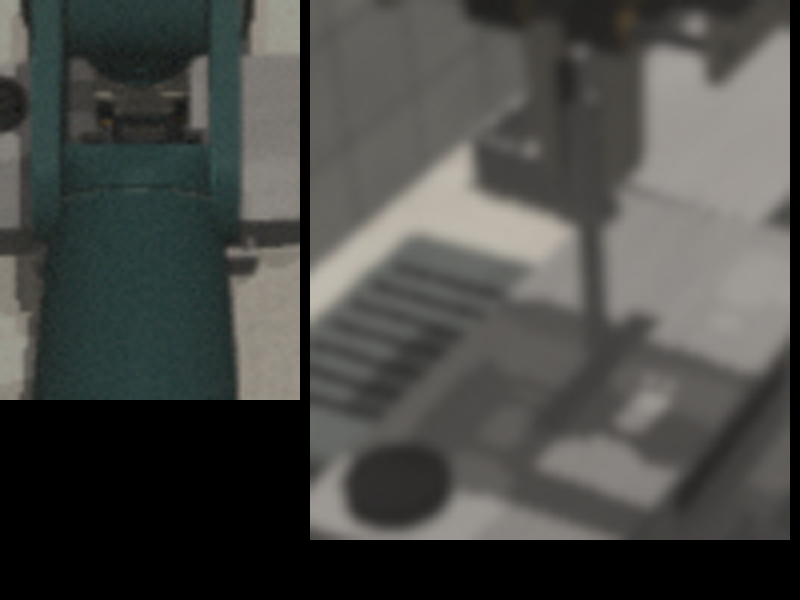

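The side view shows the pin upright with its tip at (600,345), right over the slot. I'll lower it gently.

Call:
carry_out([
  {"jaw": 0.1, "dp": [0, 0, -0.006], "spin": 0},
  {"jaw": 0.1, "dp": [0, 0, -0.01], "spin": 0},
  {"jaw": 0.1, "dp": [0, 0, -0.013], "spin": 0},
  {"jaw": 0.1, "dp": [0, 0, -0.015], "spin": 0},
  {"jaw": 0.1, "dp": [0, 0, -0.017], "spin": 0},
  {"jaw": 0.1, "dp": [0, 0, -0.019], "spin": 0},
  {"jaw": 0.1, "dp": [0, 0, -0.019], "spin": 0},
])

```text
time: 12.15
eef_pos: [0.6442, 0.0137, 0.2122]
eef_rot: [-0.0, 0.701, 0.713, -0.0]
force: [-0.6, -0.3, -2.0]
gripper_width: 0.208
finger_force: 54.9
```

Call:
carry_out([
  {"jaw": 0.1, "dp": [0, 0, -0.006], "spin": 0},
  {"jaw": 0.1, "dp": [0, 0, -0.012], "spin": 0},
  {"jaw": 0.1, "dp": [0, 0, -0.018], "spin": 0},
  {"jaw": 0.1, "dp": [0, 0, -0.024], "spin": 0},
  {"jaw": 0.1, "dp": [0, 0, -0.03], "spin": 0},
  {"jaw": 0.1, "dp": [0, 0, -0.034], "spin": 0},
  {"jaw": 0.1, "dp": [0, 0, -0.034], "spin": 0},
  {"jaw": 0.1, "dp": [0, 0, -0.034], "spin": 0},
])

```text
time: 12.82
eef_pos: [0.6442, 0.0137, 0.1784]
eef_rot: [-0.0, 0.701, 0.713, -0.0]
force: [-0.9, -0.0, -0.5]
gripper_width: 0.206
finger_force: 54.9
```

Call:
carry_out([
  {"jaw": 0.1, "dp": [0, 0, -0.003], "spin": 0},
  {"jaw": 0.1, "dp": [0, 0, -0.006], "spin": 0},
  {"jaw": 0.1, "dp": [0, 0, -0.008], "spin": 0},
  {"jaw": 0.1, "dp": [0, 0, -0.01], "spin": 0},
  {"jaw": 0.1, "dp": [0, 0, -0.01], "spin": 0},
])

```text
time: 13.23
eef_pos: [0.6441, 0.0137, 0.1681]
eef_rot: [-0.0, 0.701, 0.713, -0.0]
force: [-0.0, 0.4, -1.7]
gripper_width: 0.205
finger_force: 54.9
```

Call:
carry_out([
  {"jaw": 0.1, "dp": [0, 0, -0.001], "spin": 0},
  {"jaw": 0.1, "dp": [0, 0, -0.002], "spin": 0},
  {"jaw": 0.1, "dp": [0, 0, -0.0025], "spin": 0},
  {"jaw": 0.1, "dp": [0, 0, -0.0025], "spin": 0},
])

```text
time: 13.57
eef_pos: [0.6443, 0.0137, 0.166]
eef_rot: [-0.0, 0.701, 0.713, -0.0]
force: [-0.5, -0.3, -1.4]
gripper_width: 0.208
finger_force: 54.9
```

Call:
carry_out([
  {"jaw": 0.1, "dp": [0, 0, -0.001], "spin": 0},
  {"jaw": 0.1, "dp": [0, 0, -0.002], "spin": 0},
  {"jaw": 0.1, "dp": [0, 0, -0.0025], "spin": 0},
  {"jaw": 0.1, "dp": [0, 0, -0.0025], "spin": 0},
])

```text
time: 13.9
eef_pos: [0.6443, 0.0137, 0.1635]
eef_rot: [-0.0, 0.701, 0.713, -0.0]
force: [-0.2, -0.7, -1.2]
gripper_width: 0.207
finger_force: 54.9
```

Call:
carry_out([
  {"jaw": 0.1, "dp": [0, 0, -0.001], "spin": 0},
  {"jaw": 0.1, "dp": [0, 0, -0.002], "spin": 0},
  {"jaw": 0.1, "dp": [0, 0, -0.003], "spin": 0},
  {"jaw": 0.1, "dp": [0, 0, -0.003], "spin": 0},
])

```text
time: 14.23
eef_pos: [0.6442, 0.0137, 0.1603]
eef_rot: [-0.0, 0.701, 0.713, -0.0]
force: [0.2, -0.2, -0.8]
gripper_width: 0.21
finger_force: 54.9
```

Call:
carry_out([
  {"jaw": 0.1, "dp": [0, 0, -0.002], "spin": 0},
  {"jaw": 0.1, "dp": [0, 0, -0.004], "spin": 0},
  {"jaw": 0.1, "dp": [0, 0, -0.006], "spin": 0},
  {"jaw": 0.1, "dp": [0, 0, -0.006], "spin": 0},
])

```text
time: 14.57
eef_pos: [0.6441, 0.0137, 0.154]
eef_rot: [-0.0, 0.701, 0.713, -0.0]
force: [0.0, -0.1, -0.6]
gripper_width: 0.207
finger_force: 54.9
```

Call:
carry_out([
  {"jaw": 0.1, "dp": [0, 0, -0.002], "spin": 0},
  {"jaw": 0.1, "dp": [0, 0, -0.004], "spin": 0},
  {"jaw": 0.1, "dp": [0, 0, -0.006], "spin": 0},
  {"jaw": 0.1, "dp": [0, 0, -0.006], "spin": 0},
])

```text
time: 14.9
eef_pos: [0.6441, 0.0137, 0.1481]
eef_rot: [-0.0, 0.701, 0.713, -0.0]
force: [-0.3, 0.4, -1.0]
gripper_width: 0.207
finger_force: 54.9
```

Call:
carry_out([
  {"jaw": 0.1, "dp": [0, 0, -0.002], "spin": 0},
  {"jaw": 0.1, "dp": [0, 0, -0.004], "spin": 0},
  {"jaw": 0.1, "dp": [0, 0, -0.006], "spin": 0},
  {"jaw": 0.1, "dp": [0, 0, -0.008], "spin": 0},
  {"jaw": 0.1, "dp": [0, 0, -0.0085], "spin": 0},
  {"jaw": 0.1, "dp": [0, 0, -0.0085], "spin": 0},
])

```text
time: 15.4
eef_pos: [0.6442, 0.0137, 0.1399]
eef_rot: [-0.0, 0.701, 0.713, -0.0]
force: [-0.4, 0.9, -1.0]
gripper_width: 0.204
finger_force: 54.9
```

Call:
carry_out([
  {"jaw": 0.1, "dp": [0, 0, -0.001], "spin": 0},
  {"jaw": 0.1, "dp": [0, 0, -0.002], "spin": 0},
  {"jaw": 0.1, "dp": [0, 0, -0.003], "spin": 0},
  {"jaw": 0.1, "dp": [0, 0, -0.003], "spin": 0},
])

```text
time: 15.73
eef_pos: [0.6444, 0.0137, 0.1374]
eef_rot: [0.0, 0.701, 0.713, 0.0]
force: [0.2, -0.6, 1.0]
gripper_width: 0.206
finger_force: 54.9
```

```bash
python3 - <<'E'
from h import *
b=grab('side','side4')['image']
cv2.imwrite('pics/m6.png',cv2.resize(b[110:200,165:265,::-1],None,fx=6,fy=6,interpolation=cv2.INTER_CUBIC))
o=telemetry.get_obs(); print(o['eef_pos'],o['force'],o['ft_torque'])
E
```

```text
[0.64438821 0.01371625 0.1373814 ] [-0.41778182 -0.64338913  1.46125599] [-0.02488269  0.04389335  0.04567537]
```

View pics/m6.png

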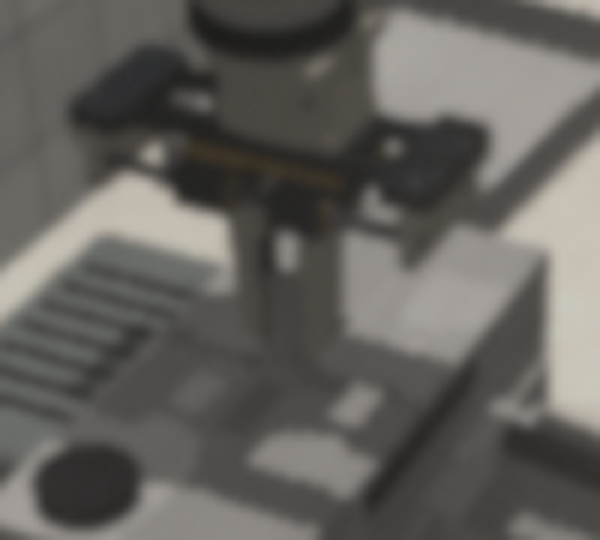

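The side view shows the fingertips just above the cover at (290,350) with no shaft visible. The hole happened to be right under the starting point, and the collar is just touching. I'll press to confirm it is seated.

Call:
carry_out([
  {"jaw": 0.1, "dp": [0, 0, -0.001], "spin": 0},
  {"jaw": 0.1, "dp": [0, 0, -0.002], "spin": 0},
  {"jaw": 0.1, "dp": [0, 0, -0.002], "spin": 0},
])

```text
time: 16.03
eef_pos: [0.6446, 0.0137, 0.1372]
eef_rot: [0.001, 0.701, 0.713, 0.001]
force: [-6.5, -0.5, 17.5]
gripper_width: 0.203
finger_force: 55.0
```

Firmly seated at the home height. I'll relieve the load, release and retreat.

Call:
carry_out([
  {"jaw": 0.1, "dp": [0, 0, 0.0015], "spin": 0},
  {"jaw": 0.1, "dp": [0, 0, 0.0015], "spin": 0},
  {"jaw": 0.3, "dp": [0, 0, 0.0015], "spin": 0},
  {"jaw": 0.45, "dp": [0, 0, 0.0015], "spin": 0},
  {"jaw": 0.45, "dp": [0, 0, 0.0015], "spin": 0},
  {"jaw": 0.45, "dp": [0, 0, 0.0015], "spin": 0},
  {"jaw": 0.45, "dp": [0, 0, 0.02], "spin": 0},
  {"jaw": 0.45, "dp": [0, 0, 0.05], "spin": 0},
  {"jaw": 0.45, "dp": [0, 0, 0.09], "spin": 0},
  {"jaw": 0.45, "dp": [0, 0, 0.13], "spin": 0},
  {"jaw": 0.45, "dp": [0, 0, 0.15], "spin": 0},
  {"jaw": 0.45, "dp": [0, 0, 0.15], "spin": 0},
])

```text
time: 17.03
eef_pos: [0.6453, 0.0137, 0.291]
eef_rot: [0.003, 0.701, 0.713, 0.002]
force: [-0.5, 0.9, -0.4]
gripper_width: 0.453
finger_force: 0.0
```

Call:
carry_out([
  {"jaw": 0.45, "dp": [-0.02, -0.035, 0], "spin": 0},
  {"jaw": 0.45, "dp": [-0.04, -0.07, 0], "spin": 0},
  {"jaw": 0.45, "dp": [-0.06, -0.105, 0], "spin": 0},
  {"jaw": 0.45, "dp": [-0.08, -0.14, 0], "spin": 0},
  {"jaw": 0.45, "dp": [-0.1, -0.175, 0], "spin": 0},
  {"jaw": 0.45, "dp": [-0.12, -0.21, 0], "spin": 0},
  {"jaw": 0.45, "dp": [-0.14, -0.245, 0], "spin": 0},
  {"jaw": 0.45, "dp": [-0.16, -0.28, 0], "spin": 0},
  {"jaw": 0.45, "dp": [-0.18, -0.315, 0], "spin": 0},
  {"jaw": 0.45, "dp": [-0.18, -0.35, 0], "spin": 0},
  {"jaw": 0.45, "dp": [-0.18, -0.35, 0], "spin": 0},
  {"jaw": 0.45, "dp": [-0.18, -0.35, 0], "spin": 0},
])

```text
time: 18.03
eef_pos: [0.4637, -0.3376, 0.2838]
eef_rot: [-0.001, 0.702, 0.712, -0.0]
force: [-0.4, -0.3, 0.2]
gripper_width: 0.452
finger_force: 0.0
```

```bash
python3 - <<'E'
from h import *
a=grab('top','top5')['image'];b=grab('side','side5')['image']
def c(i,x,y,w,h,k): return cv2.resize(i[y:y+h,x:x+w,::-1],None,fx=k,fy=k,interpolation=cv2.INTER_CUBIC)
M=np.zeros((600,800,3),np.uint8)
M[:400,:400]=c(a,195,130,100,100,4); M[:600,410:790]=c(b,170,120,95,150,4)
cv2.imwrite('pics/m7.png',M)
E
```

```text
(no output)
```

View pics/m7.png

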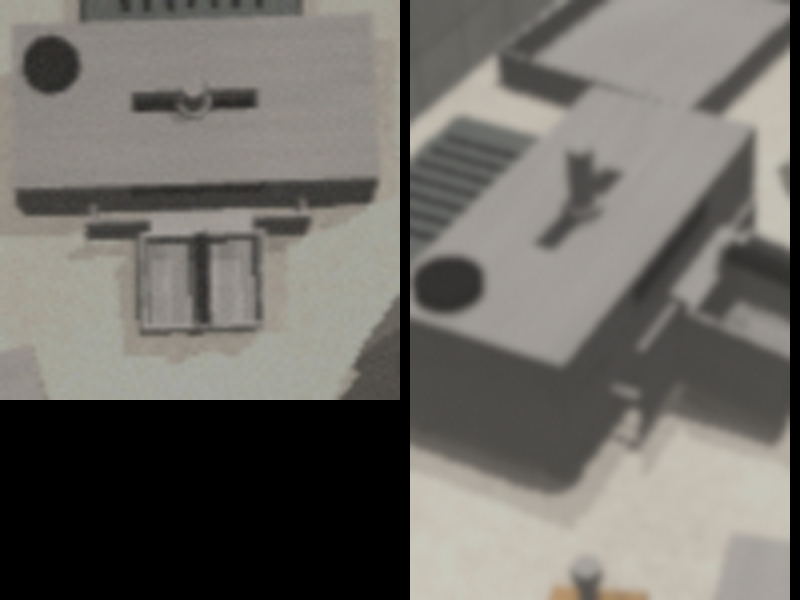

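The final views show the pin upright in the slot at (193,98) with its collar on the cover, and the bin hanging centred on the rail at (200,280). Handing in.

```bash
python3 -c "
from workcell import job; print(job.finish_job())"
```

```text
the job is handed in; nothing more can be done
None
```

The scrap bin hangs near the middle of the rail, and the lock pin is fully home with its collar on the cover; I handed the job in at about 18 s of the 69 s, without being told the judge's verdict.

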